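# Pile up the marked model block and hold the inspection mirror on its marker

## Robot

A 7-joint arm with a two-finger parallel gripper is mounted at the origin on the work surface. World frame = base frame: x ahead of the robot, y to its left, z up, the work surface at z = 0. Lengths are in m, angles in rad, forces in N, time in s.
With the tool pointing down it reaches from about 0.4 to 0.925 m from the base axis. Payload 5.6 kg.
Tool frame: the origin (TCP) lies between the finger pads; the fingertips stand env.tip_extent ahead of it and the grasp point (between the pads) lies 11 mm behind it (env.tip_extent is the distance from the TCP to the fingertips, in m); z points along the fingers, y is the direction in which the jaws open and shut (so a half turn about z gives the same grasp; the last joint's range is limited). The gripper opens to 85 mm and grips with 20 to 120 N. Pads are 22 mm wide; open, the fingers measure 114 mm over their backs; the gripper's body (76 mm by 85 mm) begins 54 mm behind the grasp point. The pads swing forward as they close: fully open they stand 13 mm farther back than shut.
Start: joints at [1.141, 0.468, -0.012, 1.603, 0.006, 1.071, -0.056], TCP at [0.245, -0.602, 0.239] pointing down, gripper open.
Joint ranges: [-2.53, 2.53], [-0.31, 2.02], [-1.57, 1.55], [0.28, 2.44], [-1.29, 4.43], [0.15, 1.84], [-2.92, 2.92]. Speed limits (rad/s): [2.57, 2.57, 3.14, 3.14, 3.14, 3.14, 3.14].

## Interface

Orientations are given as a unit quaternion [x, y, z, w].
In Python, from workcell import env, optics gives the robot as it stands. The module is installed in compiled form; this text tells all that it offers.
- The arm moves only by the tool jog_arm, never from a script. Its argument "motion" is a list of rows, each a list of 5 numbers: the closure, from 0 (fully open) to 1 (shut), then the shift along the tool's x, y, z in m, then the turn about the tool's z in rad. A call has 1 to 12 rows; each row is the pose to reach, as a shift and turn from the pose commanded when the call began, along the tool's axes at that moment; what a row does not reach only later rows make up. A row lasts 1/10 s, in which the tool goes at most 50 mm and 8.59 degrees, less where a joint would pass 70% of its speed; a pose out of reach is approached as far as the arm can. A call with a gripper value outside its range is refused whole. The fingers move at their own pace and stop on an object; the grip force is fixed at half the most. Time passes only in rows, so rows that repeat a pose let the fingers close. It gives the time, the measured TCP pose, the force and the opening at its end, in the units of the state.
- env.state(): the state, without advancing time (a new reading comes with each control period).
- optics.capture(name): name is "side" or "top"; returns (picture, depth): 400x640x3 uint8, red, green, blue; 400x640 float32, m along the optical axis (not along the pixel's ray), 0 where there is no reading.
- optics.camera_model(name): a dict with "intrinsics" (3x3 intrinsics, pixels), "distortion" ([k1, k2, p1, p2, k3] as OpenCV has them; the pictures are not rectified), "rvec" (rotation vector, rad) and "tvec" (3), from world to camera coordinates, as OpenCV has them. Camera axes: x right, y down, z forward; pixel columns grow to the right and rows downward; lengths in m; the calibration is good to about 2 mm. A picture is of the moment at which its call begins. camera_model takes no time and is no camera call.
- env.hand_in(): hands the job in, once; it reports no verdict.
The state is a dict: "t": time; "joints": joint angles; "joint_vel": joint speeds; "joint_efforts": joint torques, N m; "position": TCP position; "eef_rot": TCP orientation; "contact_force": force on the tool from outside, world axes, zero at the start; "moment": the same for the moment, N m; "finger_gap": opening from 0.0 (shut) to 1.0 (fully open).
Only numpy, scipy, OpenCV 4.12 (cv2) and the standard library are available. Lean on these libraries where they do the work, as an engineer would, in place of code of your own. Each camera call takes 0.05 s, during which the arm holds its last target.

## Task

On the painting turntable, stack the loose flat riser plate squarely on the fixed foot plate and then the wooden model block squarely on the riser, edges in line all the way up and the block's marked face on the side towards the mirror. Then turn the sprung swivel mirror (the upright pin behind it is its handle) until the little bench camera, looking at the middle of the mirror, sees the round marker there, and finish while still holding the mirror at that angle with the gripper (it swings back if let go). Leave the jars, tools and other things on the bench where they are.

Things in the scene. Friction and masses are not known exactly. Their poses are not given: they have to be found in the camera images.
- foot_top (a point): Centre of the top face of the fixed square plywood foot plate (60 x 60 x 20 mm) that stands in the middle of the grey round turntable (170 mm across, 18 mm thick; nothing of it turns). The point is 38 mm above the bench. x and y run parallel to the plate's edges, z up; its +y side is the one that faces the mirror, to within about 40 degrees.
- riser_centre (a point): Centre of the loose flat plywood riser plate, 60 x 60 x 20 mm, about 60 g; axes parallel to its edges, z up. It starts flat on the bench. Any quarter turn of it is as good.
- block_centre (a point): Centre of the body of the loose wooden model block, 60 x 60 x 44 mm (about 160 g), half-way up the wood, 22 mm above its underside. x and y parallel to its edges, z up; the marked face is its +y face, square to y. A small round grey model casting is fixed on top (38 mm across, 28 mm tall, so 72 mm overall; a short stub of it reaches 25 mm out from its middle to +x). It starts upright on the bench.
- marker (a point): Centre of the round target marker (36 mm across, dark rings on white, flat) in the middle of the block's +y face, 22 mm above the block's underside; axes as the block's. Once the pile is complete it is at the height of the mirror's centre and the camera lens, 80 mm above the bench.
- mirror: Swivel mirror, 74 x 74 mm, upright, at one end of the fixed inspection rig (a low rail with a small black camera at the other end). Origin: centre of its reflecting face, 80 mm above the bench, on the vertical swivel axis. x: out of the reflecting face (the mirror's normal), z up. It turns clockwise seen from above, by up to 1.3 rad, from the stop where a spring keeps it; the spring pulls back with about 0.07 N m at the stop and 0.18 N m at 0.9 rad (1 to 3 N at the pin).
- pin (a point): The mirror's handle: an upright round rubber-covered pin, 12 mm across, behind the mirror at 65 mm from the swivel axis (at -65 mm along the mirror's x). The point is on the pin's axis, 135 mm above the bench; the pin's top is at 154 mm, its free part begins at 111 mm, above the crank bar that carries it; the mirror's top edge is at 117 mm.
- view_in (a point): Not a visible thing: a point on the fixed bench camera's central line of sight, 80 mm from the swivel axis, over the rail, 80 mm above the bench; its x axis points level along the rail from the mirror to the camera, z up. The front of the lens is 200 mm from the swivel axis in that direction, and looks straight at the mirror's centre.
- reflected_view (a point): Not a visible thing: the camera's central line of sight after its reflection in the mirror. Origin at the mirror's centre; x points along the reflected line, level, away from the mirror (the direction from the mirror to the lens mirrored about the mirror's normal, so it turns twice as far as the mirror); z up. The camera sees the marker in the middle of the mirror when this line meets the marker.
- jar_small: Bystander: glass jar with white cap, 40 mm across, 50 mm tall; origin under its centre.
- jar_brown: Bystander: amber jar with brown cap, 42 mm across, 55 mm tall; origin under its centre.
- jar_low: Bystander: low glass jar with black cap, 40 mm across, 40 mm tall; origin under its centre.
- canister: Bystander: dark metal canister, 82 mm across, 98 mm tall; origin under its centre.
- brush: Bystander: brush, 170 mm long, lying along its x.
- driver: Bystander: screwdriver, 150 mm long, lying along its x.
- road_wheel: Bystander: grey model wheel lying flat, 48 mm across, 20 mm tall; origin under its centre.
Not all that is in view belongs to the job. Leave any green or purple look-alike of the part that bears block_centre alone. What is shaped like the part that bears foot_top but blue is not meant.

How it is judged:
By the outcome, as a careful person would: the job done as asked, in the order asked, and still so for the second after the job is handed in, while the arm keeps its last pose, push and grip.
It also fails if it takes over 64 s, if anything falls off the work surface, if the arm or the gripper's body presses on something with over 40 N, if the wrist force passes 120 N, or if a joint passes its speed limit or range.

## Working session

There is one attempt and no reset: what is moved stays moved. The work goes in short steps, Python scripts to look and compute and a tool call to move; the robot and the scene stay as the last step left them, time stands still between calls to the robot, and variables do not carry over. Pictures are saved under pics/ and viewed, and the job is handed in when it is done.

Besides the shell and the picture viewer there is one more tool, called after ">>>" as name([rows], argument=value, ...), one row to a line, values as JSON. jog_arm: Moves the arm, as the interface text tells. Its arguments: {"type":"object","properties":{"motion":{"type":"array"}},"required":["motion"]}

```bash
mkdir -p pics; ls; cat > h.py <<'E'
import numpy as np, cv2
from workcell import env, optics
def cap(n):
    p,d=optics.capture(n); np.savez('last_'+n+'.npz',p=p,d=d); return p,d
def load(n):
    z=np.load('last_'+n+'.npz'); return z['p'],z['d']
def cam(n):
    m=optics.camera_model(n); K=np.array(m['intrinsics'],float); D=np.array(m['distortion'],float)
    R=cv2.Rodrigues(np.array(m['rvec'],float))[0]; t=np.array(m['tvec'],float).ravel(); return K,D,R,t
def ray(n,uv):
    K,D,R,t=cam(n); u=cv2.undistortPoints(np.array(uv,float).reshape(-1,1,2),K,D).reshape(-1,2)
    d=np.c_[u,np.ones(len(u))]@R; return -R.T@t,d
def plane(n,uv,z):
    c,d=ray(n,uv); return c+d*((z-c[2])/d[:,2])[:,None]
def deproj(n,uv,depth):
    c,d=ray(n,uv); return c+d*np.array(depth).reshape(-1,1)
def proj(n,X):
    K,D,R,t=cam(n); return cv2.projectPoints(np.array(X,float).reshape(-1,1,3),cv2.Rodrigues(R)[0],t,K,D)[0].reshape(-1,2)
E
python3 - <<'E'
from h import *
for n in ('side','top'):
    p,d=cap(n); cv2.imwrite(f'pics/{n}0.png',p[:,:,::-1])
    K,D,R,t=cam(n); print(n,K[0,0],K[1,1],D,-R.T@t,R[2])
s=env.state(); print({k:np.round(v,3) for k,v in s.items()},env.tip_extent)
E
```

```text
pics
side 432.9170330002646 432.9170330002646 [0.02789256 0.         0.         0.         0.        ] [-0.09676434  0.63154976  1.05701449] [ 0.46849813 -0.49402795 -0.73242466]
top 388.29134143301616 388.29134143301616 [0.01295671 0.         0.         0.         0.        ] [ 0.44037224 -0.00301905  1.02968001] [ 0.06724196  0.00430559 -0.99772741]
{'t': np.float64(0.1), 'joints': array([ 1.141,  0.468, -0.012,  1.603,  0.006,  1.071, -0.056]), 'joint_vel': array([-0.001, -0.   , -0.001, -0.002,  0.   ,  0.   , -0.001]), 'joint_efforts': array([ 1.0000e-03, -5.3352e+01,  2.1000e-02, -2.5197e+01,  1.1000e-02,
        4.0000e-03,  0.0000e+00]), 'position': array([ 0.245, -0.602,  0.238]), 'eef_rot': array([ 0.981,  0.192, -0.   , -0.001]), 'contact_force': array([-0.403,  0.411,  0.487]), 'moment': array([-0.026, -0.041, -0.008]), 'finger_gap': np.float64(0.999)} 0.008
```

View pics/top0.png

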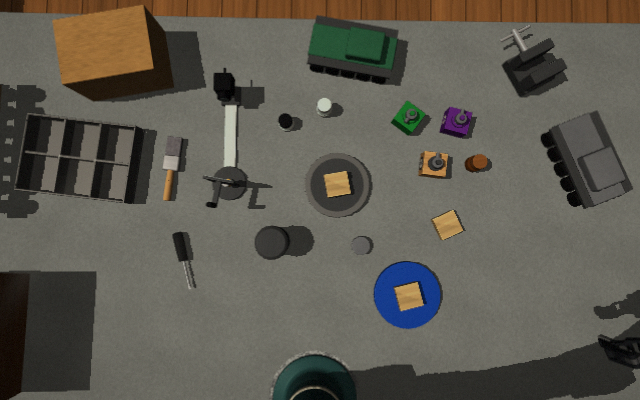

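View pics/side0.png

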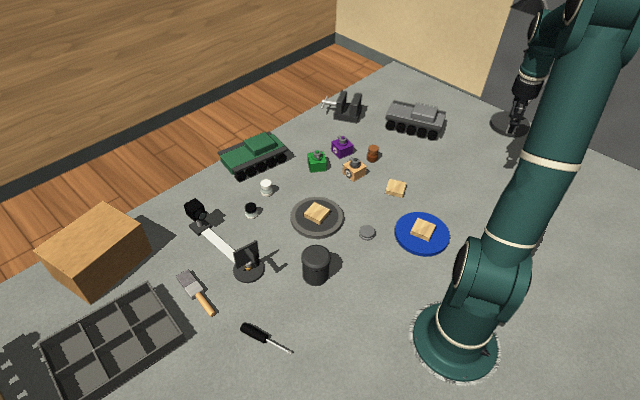

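Top view: the grey turntable and its foot are at (338,185), and the blue decoy is at (408,296). The loose riser is at (448,225). The natural wood block is at (434,163), with green (408,117) and purple (457,121) look-alikes. The mirror is at (230,183) and the bench camera at (223,85). The natural wood block and the grey turntable fit the description. I'll confirm with enlarged crops.

```bash
python3 - <<'E'
from h import *
p,d=load('top'); q,e=load('side')
a=cv2.resize(p[90:250,380:500,::-1],None,fx=3.3,fy=3.3,interpolation=cv2.INTER_CUBIC)
b=cv2.resize(p[140:230,180:280,::-1],None,fx=4,fy=4,interpolation=cv2.INTER_CUBIC)
o=np.zeros((560,800,3),np.uint8); o[:a.shape[0],:a.shape[1]]=a; o[:b.shape[0],400:400+b.shape[1]]=b; cv2.imwrite('pics/c1.png',o)
a=cv2.resize(q[130:230,270:430,::-1],None,fx=5,fy=5,interpolation=cv2.INTER_CUBIC); cv2.imwrite('pics/c2.png',a)
a=cv2.resize(q[190:290,180:300,::-1],None,fx=5,fy=5,interpolation=cv2.INTER_CUBIC); cv2.imwrite('pics/c3.png',a)
E
```

```text
(no output)
```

View pics/c1.png

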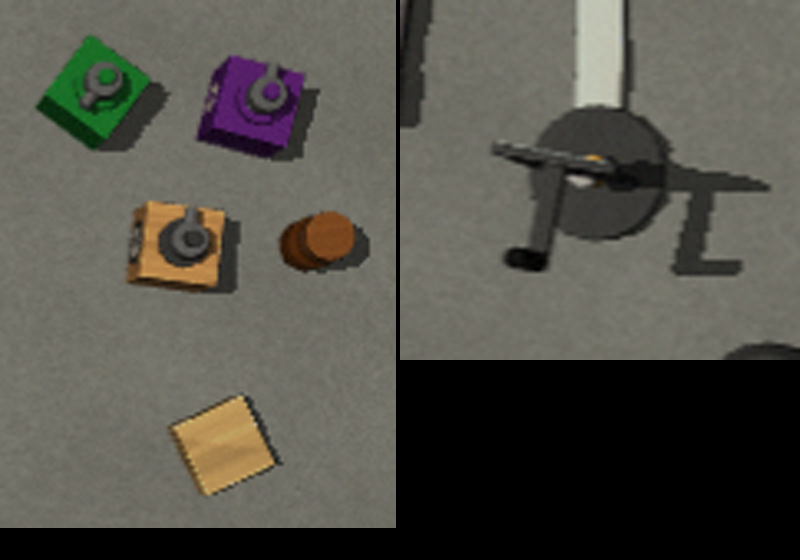

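View pics/c2.png

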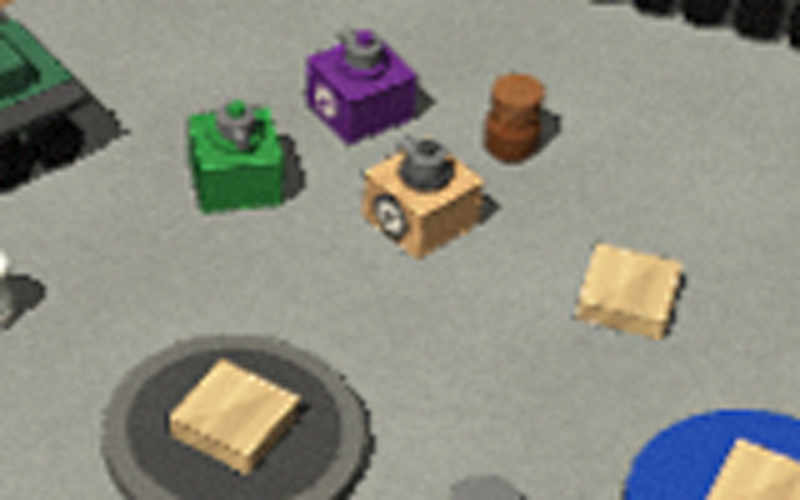

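View pics/c3.png

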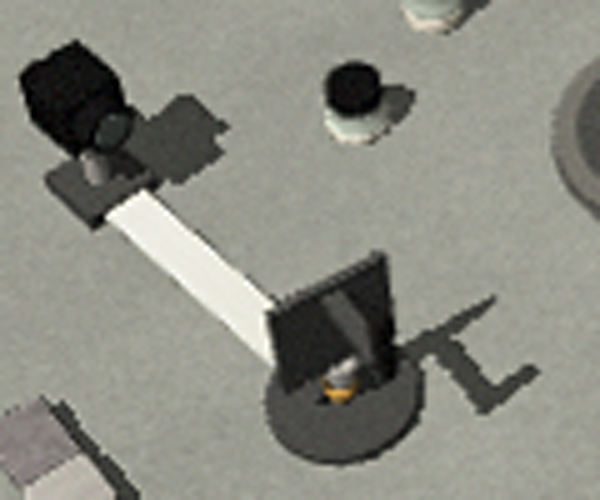

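Confirmed. The wood block's marked face points to image-left (+y), and the riser is the free plate at (448,225). Now to measure.

```bash
cat >> h.py <<'E'
def topface(n,box,z,tol=0.006,hsv=((8,60,60),(28,255,255)),show=None):
    p,d=load(n); x0,y0,x1,y1=box
    h=cv2.cvtColor(p,cv2.COLOR_RGB2HSV); m=cv2.inRange(h,*map(np.array,hsv))>0
    vv,uu=np.mgrid[y0:y1,x0:x1]; uv=np.c_[uu.ravel(),vv.ravel()].astype(float)
    dd=d[y0:y1,x0:x1].ravel(); P=deproj(n,uv,dd); ok=(m[y0:y1,x0:x1].ravel())&(dd>0)&(abs(P[:,2]-z)<tol)
    k=np.zeros(p.shape[:2],np.uint8); k[vv.ravel()[ok],uu.ravel()[ok]]=255
    cs,_=cv2.findContours(k,cv2.RETR_EXTERNAL,cv2.CHAIN_APPROX_NONE); c=max(cs,key=cv2.contourArea)
    hull=cv2.convexHull(c); W=plane(n,hull.reshape(-1,2),z)[:,:2]
    mk=np.zeros_like(k); cv2.drawContours(mk,[hull],-1,255,-1); ys,xs=np.nonzero(mk)
    C=plane(n,np.c_[xs,ys],z)[:,:2].mean(0)
    r=cv2.minAreaRect((W*1000).astype(np.float32))
    return C,r,np.median(P[ok,2]),ok.sum()
E
python3 - <<'E'
from h import *
T={'foot':((315,160,365,212),.038),'riser':((425,203,470,247),.020),'block':((412,146,456,182),.044)}
for k,(b,z) in T.items():
    for tol in(.006,): print('top',k,topface('top',b,z,tol))
S={'foot':((295,193,340,230),.038),'riser':((380,173,412,202),.020),'block':((335,152,375,188),.044)}
for k,(b,z) in S.items(): print('side',k,topface('side',b,z))
p,d=load('top')
vv,uu=np.mgrid[150:220,180:270]; P=deproj('top',np.c_[uu.ravel(),vv.ravel()],d[150:220,180:270].ravel()).reshape(70,90,3)
print(np.round(P[0:5,80,2],4))
np.set_printoptions(linewidth=250)
print((P[20:62:2,18:56,2]*1000).astype(int))
E
```

```text
top foot (array([ 0.54628155, -0.04668568]), ((546.517822265625, -47.014556884765625), (59.87689971923828, 59.73453903198242), 11.381400108337402), np.float64(0.037672010456966554), np.int64(542))
top riser (array([ 0.44734076, -0.33464359]), ((447.6856994628906, -334.42626953125), (60.39390182495117, 60.525550842285156), 26.555932998657227), np.float64(0.019628127620318958), np.int64(547))
top block (array([ 0.60274548, -0.29420599]), ((602.8687744140625, -293.8175354003906), (61.99454116821289, 59.883819580078125), 83.7152099609375), np.float64(0.043674171671534534), np.int64(369))
side foot (array([ 0.5451965 , -0.04399062]), ((545.964599609375, -44.15617752075195), (62.81855773925781, 66.22027587890625), 10.311349868774414), np.float64(0.03872282944011041), np.int64(290))
side riser (array([ 0.44696233, -0.33222313]), ((447.54473876953125, -331.9168701171875), (59.52105712890625, 67.90059661865234), 24.929590225219727), np.float64(0.020184617870885102), np.int64(235))
side block (array([ 0.60022833, -0.29081489]), ((601.18310546875, -293.1913146972656), (63.5656623840332, 65.1351
[... 3476 characters left out ...]
 136  128  119  110  107    0    1    2    1   -1    0    1    0   -1    3    0    2    0   -2    1   -3   -3    1    1]
 [   0    0    0    0    1   -1    3    0  150  155  150  155  144  140  134  122  115  110    1    3   -1    0    0   -4   -3    1    0   -1    0   -1   -4    0    0    0    0    1    0    0]
 [  -2    0    0    1    0   -3   -3    0    0   -1    0    3   -3    0   -2    1    2   -1   -1    0   -4    0   -1    0    0   -1    0    0   -1   -1    2    0   -3   -1    0   -2    1    0]
 [  -3    4    2   -1   -2   -4   -1    1    1    0    0    1    1 1029    1    0   -6    1    0    1   -5    0   -3    0   -3    0    1    2    2   -2   -3    0 1029    0    0   -2   -1    0]]
```

```bash
cat >> h.py <<'E'
from scipy.spatial.transform import Rotation as Ro
def yaw():
    s=env.state(); x=Ro.from_quat(s['eef_rot']).as_matrix()[:,0]; return np.degrees(np.arctan2(x[1],x[0]))
def go(x,y,z,yd):
    s=env.state(); M=Ro.from_quat(s['eef_rot']).as_matrix(); d=M.T@(np.array([x,y,z])-s['position'])
    a=(yaw()-yd+180)%360-180
    print('pos',np.round(s['position'],4),'yaw',round(yaw(),2),'-> shift',np.round(d,4),'turn',round(np.radians(a),4),'deg',round(a,1),'tilt',np.round(M[:,2],4),'t',round(float(s['t']),2))
E
python3 - <<'E'
from h import *
go(.4472,-.3335,.120,26.0)
go(.4472,-.3335,.010,26.0)
# mirror
def pts(n,box,zr,dark=None):
    p,d=load(n);x0,y0,x1,y1=box
    vv,uu=np.mgrid[y0:y1,x0:x1]; P=deproj(n,np.c_[uu.ravel(),vv.ravel()],d[y0:y1,x0:x1].ravel())
    return P[(P[:,2]>zr[0])&(P[:,2]<zr[1])&(d[y0:y1,x0:x1].ravel()>0)], np.c_[uu.ravel(),vv.ravel()][(P[:,2]>zr[0])&(P[:,2]<zr[1])]
e,uv=pts('top',(195,168,260,195),(.112,.121))
pl=plane('top',uv,.117)[:,:2]
print('edge n',len(pl),'ext'); c,(w,h),a=cv2.minAreaRect((pl*1000).astype(np.float32)); print(c,w,h,a)
vx=cv2.fitLine((pl*1000).astype(np.float32),cv2.DIST_HUBER,0,.01,.01).ravel(); print('line',vx,np.degrees(np.arctan2(vx[1],vx[0])))
e,uv=pts('top',(195,195,225,215),(.148,.158)); pl=plane('top',uv,.154)[:,:2]; print('pin',pl.mean(0),pl.min(0),pl.max(0),len(pl))
e,uv=pts('top',(205,160,255,205),(.005,.014)); pl=plane('top',uv,.010)[:,:2]
print('disc',len(pl),cv2.minEnclosingCircle((pl*1000).astype(np.float32)))
p,d=load('top'); h=cv2.cvtColor(p,cv2.COLOR_RGB2HSV); m=(h[:,:,2]>150)&(h[:,:,1]<60); m[:, :215]=0; m[:,245:]=0; m[:100]=0;m[170:]=0
ys,xs=np.nonzero(m); print('rail px',len(xs),'z',np.median(deproj('top',np.c_[xs,ys],d[ys,xs])[:,2]))
for r in (110,120,130,140,150,160): print(r,np.nonzero(m[r])[0][[0,-1]], end=' ')
z=np.median(deproj('top',np.c_[xs,ys],d[ys,xs])[:,2]); L=plane('top',np.c_[xs,ys],z)[:,:2]; print('rail',cv2.minAreaRect((L*1000).astype(np.float32)),L.mean(0))
E
```

```text
pos [ 0.2449 -0.6016  0.2384] yaw 22.16 -> shift [ 0.2884 -0.1718  0.1187] turn -0.0671 deg -3.8 tilt [-7.0e-04  1.4e-03 -1.0e+00] t 0.1
pos [ 0.2449 -0.6016  0.2384] yaw 22.16 -> shift [ 0.2884 -0.1716  0.2287] turn -0.0671 deg -3.8 tilt [-7.0e-04  1.4e-03 -1.0e+00] t 0.1
edge n 97 ext
(531.6859741210938, 241.09205627441406) 75.24048614501953 29.384445190429688 81.29280090332031
line [1.5547918e-01 9.8783916e-01 5.4250592e+02 2.3921873e+02] 81.055405
pin [0.48177542 0.24963222] [0.47717854 0.24437603] [0.48635492 0.25573763] 24
disc 775 ((550.4951171875, 220.09107971191406), 64.4854507446289)
rail px 667 z 0.007711014232361313
110 [225 235] 120 [225 235] 130 [224 234] 140 [224 234] 150 [224 234] 160 [224 234] rail ((673.0529174804688, 241.41712951660156), (164.69705200195312, 29.31793785095215), 1.198610544204712) [0.67312752 0.24138556]
```

>>> jog_arm([
  [0, 0.288, -0.172, 0.119, -0.067],
  [0, 0.288, -0.172, 0.119, -0.067],
  [0, 0.288, -0.172, 0.119, -0.067],
  [0, 0.288, -0.172, 0.119, -0.067],
  [0, 0.288, -0.172, 0.119, -0.067],
  [0, 0.288, -0.172, 0.119, -0.067],
  [0, 0.288, -0.172, 0.119, -0.067],
  [0, 0.288, -0.172, 0.119, -0.067],
  [0, 0.288, -0.172, 0.119, -0.067],
  [0, 0.288, -0.172, 0.119, -0.067],
])

```text
t: 1.1
position: [0.4463, -0.3353, 0.1203]
eef_rot: [0.975, 0.224, -0.0, 0.0]
contact_force: [-1.0, -0.9, 0.5]
finger_gap: 1.002
```

```bash
python3 - <<'E'
from h import *
go(.4472,-.3335,.010,26.0)
p,d=cap('side'); cv2.imwrite('pics/s1.png',cv2.resize(p[100:300,300:520,::-1],None,fx=3,fy=3))
E
```

```text
pos [ 0.4463 -0.3353  0.1203] yaw 25.92 -> shift [ 0.0017 -0.0013  0.1103] turn -0.0013 deg -0.1 tilt [-6.e-04 -8.e-04 -1.e+00] t 1.1
```

View pics/s1.png

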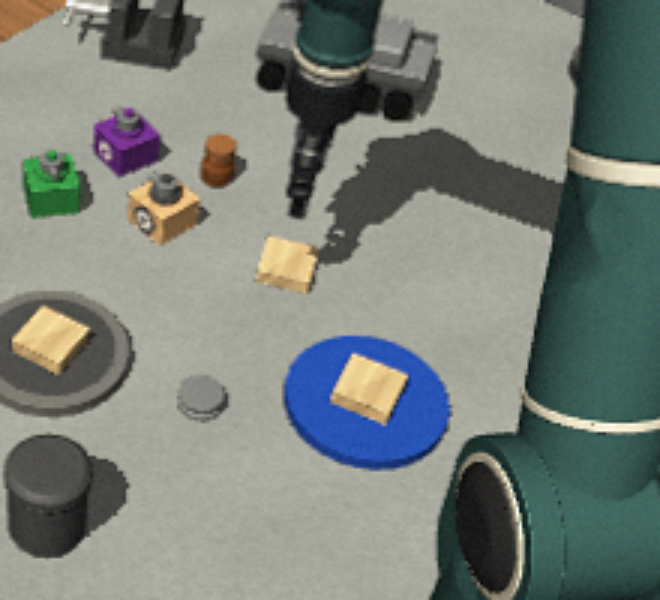

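The riser at crop (287,265) is untouched, and the open fingers are above it. Descending.

>>> jog_arm([
  [0, 0.001, -0.001, 0.05, 0],
  [0, 0.001, -0.001, 0.09, 0],
  [0, 0.001, -0.001, 0.109, 0],
  [0, 0.001, -0.001, 0.109, 0],
  [1, 0.001, -0.001, 0.109, 0],
  [1, 0.001, -0.001, 0.109, 0],
  [1, 0.001, -0.001, 0.109, 0],
  [1, 0.001, -0.001, 0.109, 0],
  [1, 0.001, -0.001, 0.109, 0],
])

```text
t: 2.05
position: [0.4486, -0.3342, 0.0135]
eef_rot: [0.974, 0.225, 0.001, 0.002]
contact_force: [-0.7, -1.6, 7.9]
finger_gap: 0.682
```

```bash
python3 - <<'E'
from h import *
s=env.state(); print(s['finger_gap'],s['contact_force'])
go(.5463,-.0450,.15,11.4)
go(.5463,-.0450,.050,11.4)
E
```

```text
0.6815712976356639 [-0.73763913 -1.60891613  7.86705688]
pos [ 0.4486 -0.3342  0.0135] yaw 25.96 -> shift [ 0.2147 -0.2168 -0.137 ] turn 0.254 deg 14.6 tilt [ 0.003  -0.0027 -1.    ] t 2.05
pos [ 0.4486 -0.3342  0.0135] yaw 25.96 -> shift [ 0.2145 -0.2172 -0.037 ] turn 0.254 deg 14.6 tilt [ 0.003  -0.0027 -1.    ] t 2.05
```

>>> jog_arm([
  [1, 0, 0, -0.04, 0],
  [1, 0, 0, -0.08, 0],
  [1, 0.03, -0.03, -0.12, 0.1],
  [1, 0.065, -0.065, -0.137, 0.254],
  [1, 0.1, -0.1, -0.137, 0.254],
  [1, 0.135, -0.135, -0.137, 0.254],
  [1, 0.17, -0.17, -0.137, 0.254],
  [1, 0.2, -0.202, -0.137, 0.254],
  [1, 0.215, -0.217, -0.137, 0.254],
  [1, 0.215, -0.217, -0.137, 0.254],
  [1, 0.215, -0.217, -0.137, 0.254],
])

```text
t: 3.15
position: [0.5456, -0.0435, 0.1489]
eef_rot: [0.995, 0.1, 0.0, 0.0]
contact_force: [0.1, -1.3, -1.1]
finger_gap: 0.679
```

```bash
python3 - <<'E'
from h import *
s=env.state(); print(s['finger_gap'],s['contact_force'])
go(.5463,-.0450,.0535,11.4)
p,d=cap('side'); cv2.imwrite('pics/s2.png',cv2.resize(p[100:260,220:420,::-1],None,fx=4,fy=3.7))
p,d=cap('top'); cv2.imwrite('pics/t2.png',cv2.resize(p[100:260,240:440,::-1],None,fx=4,fy=3.7))
E
```

```text
0.6789360971945363 [ 0.09836825 -1.340144   -1.13272383]
pos [ 0.5456 -0.0435  0.1489] yaw 11.5 -> shift [0.0003 0.0015 0.0954] turn 0.0017 deg 0.1 tilt [ 7.e-04 -6.e-04 -1.e+00] t 3.15
```

View pics/s2.png

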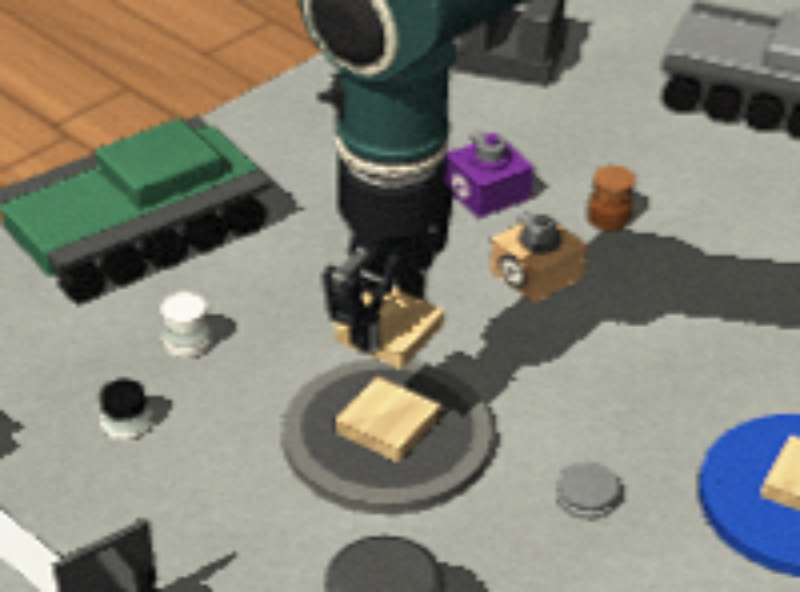

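View pics/t2.png

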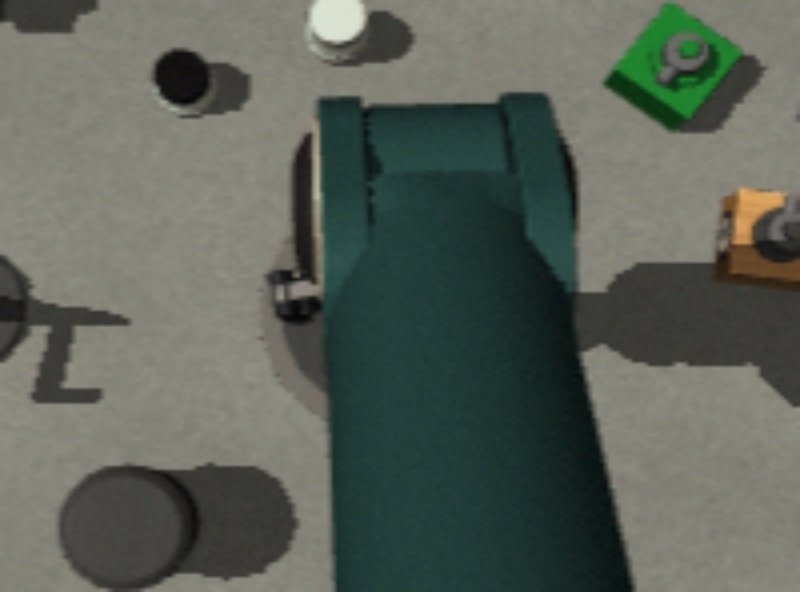

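The riser is held level above the foot. Lowering it.

>>> jog_arm([
  [1, 0, 0.001, 0.045, 0],
  [1, 0, 0.001, 0.08, 0],
  [1, 0, 0.001, 0.092, 0],
  [1, 0, 0.001, 0.095, 0],
  [1, 0, 0.001, 0.097, 0],
  [1, 0, 0.001, 0.097, 0],
])

```text
t: 3.85
position: [0.5469, -0.0448, 0.0526]
eef_rot: [0.995, 0.099, 0.001, 0.0]
contact_force: [-0.8, 0.3, 0.1]
finger_gap: 0.682
```

```bash
python3 - <<'E'
from h import *
s=env.state(); print(s['finger_gap'],s['contact_force'])
go(.5463,-.0450,.0535,11.4)
p,d=cap('side'); cv2.imwrite('pics/s3.png',cv2.resize(p[170:250,270:360,::-1],None,fx=7,fy=7,interpolation=cv2.INTER_CUBIC))
E
```

```text
0.6821777294411013 [-0.79843288  0.26988904  0.1394442 ]
pos [ 0.5469 -0.0448  0.0526] yaw 11.41 -> shift [-0.0006  0.0001 -0.0009] turn 0.0002 deg 0.0 tilt [ 2.4e-03 -2.0e-04 -1.0e+00] t 3.85
```

View pics/s3.png

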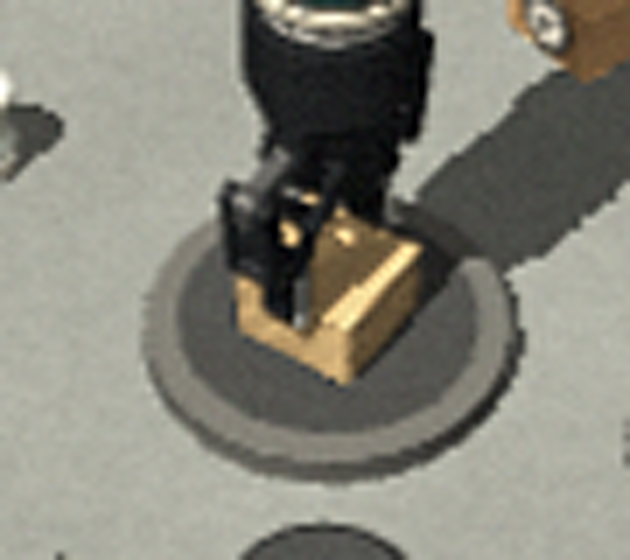

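>>> jog_arm([
  [1, 0, 0, 0.001, 0],
  [0, 0, 0, 0.001, 0],
  [0, 0, 0, 0.001, 0],
  [0, 0, 0, 0.001, 0],
  [0, 0, 0, -0.04, 0],
  [0, 0, 0, -0.09, 0],
  [0, 0.001, 0.05, -0.1, 0.1],
  [0, 0.003, 0.1, -0.1, 0.2],
  [0, 0.004, 0.15, -0.1, 0.309],
  [0, 0.005, 0.2, -0.1, 0.309],
  [0, 0.006, 0.253, -0.1, 0.309],
  [0, 0.006, 0.253, -0.1, 0.309],
])

```text
t: 5.1
position: [0.6007, -0.3004, 0.1512]
eef_rot: [0.998, -0.059, 0.0, 0.003]
contact_force: [-0.1, -0.6, -0.4]
finger_gap: 0.996
```

```bash
python3 - <<'E'
from h import *
s=env.state(); print(s['finger_gap'],s['contact_force'])
go(.6025,-.2927,.02,-6.3)
p,d=cap('side'); q,d=cap('top')
a=cv2.resize(p[170:250,270:360,::-1],None,fx=4.4,fy=5,interpolation=cv2.INTER_CUBIC);b=cv2.resize(q[145:225,295:385,::-1],None,fx=4.4,fy=5,interpolation=cv2.INTER_CUBIC)
cv2.imwrite('pics/s4.png',np.hstack([a,b]))
print(topface('top',(315,160,365,212),.058)); print(topface('side',(295,183,340,230),.058))
E
```

```text
0.9964379607261828 [-0.11885551 -0.64057021 -0.39520754]
pos [ 0.6007 -0.3004  0.1512] yaw -6.81 -> shift [ 0.0008 -0.0086  0.1311] turn -0.009 deg -0.5 tilt [ 2.0e-04 -5.5e-03 -1.0e+00] t 5.1
(array([ 0.54523988, -0.04469102]), ((545.180419921875, -44.703250885009766), (59.85070037841797, 60.10958480834961), 11.511878967285156), np.float64(0.057653321574318794), np.int64(569))
(array([ 0.54436089, -0.0422102 ]), ((544.3218994140625, -41.95320129394531), (63.33564376831055, 64.81990051269531), 10.113479614257812), np.float64(0.05861270808396035), np.int64(294))
```

View pics/s4.png

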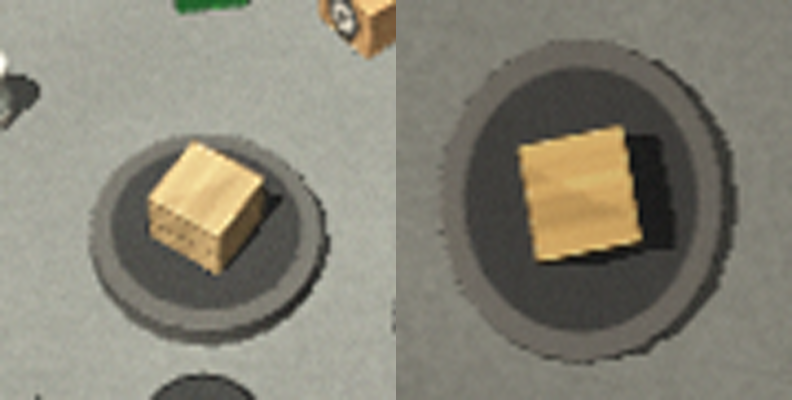

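The riser sits (−1.2, +2.1) mm off the foot, and both views agree. I'll regrasp it and correct this before stacking the block.

```bash
python3 - <<'E'
from h import *
go(.5455,-.0447,.13,11.4)
E
```

```text
pos [ 0.6011 -0.2932  0.1507] yaw -6.46 -> shift [-0.0833 -0.2407  0.0207] turn -0.3118 deg -17.9 tilt [-8.e-04 -2.e-04 -1.e+00] t 5.2
```

>>> jog_arm([
  [0, -0.083, -0.241, 0.021, -0.311],
  [0, -0.083, -0.241, 0.021, -0.311],
  [0, -0.083, -0.241, 0.021, -0.311],
  [0, -0.083, -0.241, 0.021, -0.311],
  [0, -0.083, -0.241, 0.021, -0.311],
  [0, -0.083, -0.241, 0.021, -0.311],
  [0, -0.083, -0.241, 0.021, -0.311],
  [0, -0.083, -0.241, 0.021, -0.311],
])

```text
t: 6.0
position: [0.5457, -0.0426, 0.1306]
eef_rot: [0.995, 0.101, 0.0, 0.0]
contact_force: [1.3, 0.1, -0.0]
finger_gap: 0.999
```

```bash
python3 - <<'E'
from h import *
go(.5455,-.0447,.053,11.4)
E
```

```text
pos [ 0.5457 -0.0426  0.1306] yaw 11.6 -> shift [-0.0006  0.0019  0.0776] turn 0.0035 deg 0.2 tilt [ 4.e-04 -5.e-04 -1.e+00] t 6.0
```

>>> jog_arm([
  [0, 0, 0, 0.05, 0],
  [0, 0, 0, 0.077, 0],
  [0, 0, 0, 0.077, 0],
  [0, 0, 0, 0.077, 0],
  [1, 0, 0, 0.077, 0],
  [1, 0, 0, 0.077, 0],
  [1, 0, 0, 0.077, 0],
  [1, 0, 0, 0.077, 0],
  [1, 0, 0, 0.077, 0],
])

```text
t: 6.9
position: [0.5471, -0.0431, 0.0556]
eef_rot: [0.995, 0.1, 0.002, 0.0]
contact_force: [-0.8, -0.9, 7.2]
finger_gap: 0.674
```

```bash
python3 - <<'E'
from h import *
s=env.state(); print(s['finger_gap'],s['contact_force'])
x,y=s['position'][:2]; go(x+.0012,-.0468,.0535,11.4)
E
```

```text
0.6738064566362945 [-0.82233445 -0.92476141  7.19054335]
pos [ 0.5471 -0.0431  0.0556] yaw 11.53 -> shift [0.0004 0.0039 0.0021] turn 0.0023 deg 0.1 tilt [ 3.6e-03 -6.0e-04 -1.0e+00] t 6.9
```

>>> jog_arm([
  [1, 0, 0, -0.005, 0],
  [1, 0, 0, -0.005, 0],
  [1, 0.001, 0.004, -0.005, 0],
  [1, 0.001, 0.004, -0.005, 0],
  [1, 0.001, 0.004, -0.005, 0],
])

```text
t: 7.4
position: [0.5473, -0.0466, 0.0581]
eef_rot: [0.995, 0.1, -0.0, 0.0]
contact_force: [0.3, -0.3, -1.2]
finger_gap: 0.679
```

```bash
python3 - <<'E'
from h import *
s=env.state(); print(s['finger_gap'],s['contact_force'])
x,y=s['position'][:2]; go(.5475,-.0468,.0556,11.4)
E
```

```text
0.678677209752168 [ 0.26401803 -0.34337984 -1.22624483]
pos [ 0.5473 -0.0466  0.0581] yaw 11.53 -> shift [0.0001 0.0002 0.0025] turn 0.0023 deg 0.1 tilt [-4.e-04 -1.e-04 -1.e+00] t 7.4
```

>>> jog_arm([
  [1, 0, 0, 0.002, 0],
  [1, 0, 0, 0.003, 0],
  [0, 0, 0, 0.003, 0],
  [0, 0, 0, 0.003, 0],
  [0, 0, 0, 0.003, 0],
  [0, 0, 0, -0.047, 0],
  [0, 0, 0, -0.095, 0],
  [0, 0.001, 0.05, -0.1, 0.1],
  [0, 0.003, 0.1, -0.1, 0.2],
  [0, 0.004, 0.15, -0.1, 0.309],
  [0, 0.005, 0.2, -0.1, 0.309],
  [0, 0.005, 0.253, -0.1, 0.309],
])

```text
t: 8.6
position: [0.6027, -0.2916, 0.1583]
eef_rot: [0.999, -0.053, 0.0, 0.0]
contact_force: [0.6, 0.5, 0.1]
finger_gap: 1.002
```

```bash
python3 - <<'E'
from h import *
for i in range(2):
    p,d=cap('side'); q,d=cap('top')
    print(topface('top',(315,160,365,212),.058)); print(topface('side',(295,183,340,230),.058))
go(.6025,-.2942,.02,-6.3)
E
```

```text
(array([ 0.54498897, -0.04666822]), ((545.115234375, -46.6715202331543), (59.85023498535156, 59.91056823730469), 11.539392471313477), np.float64(0.057741825131912394), np.int64(568))
(array([ 0.54453096, -0.04407407]), ((545.1921997070312, -43.92147445678711), (62.488487243652344, 64.84931945800781), 10.856823921203613), np.float64(0.05820841381000169), np.int64(296))
(array([ 0.54498897, -0.04666822]), ((545.1265869140625, -46.70822525024414), (59.899654388427734, 59.75688171386719), 11.62706470489502), np.float64(0.05752798289349681), np.int64(562))
(array([ 0.54394774, -0.04249035]), ((544.4349365234375, -42.228675842285156), (63.0320930480957, 67.91545104980469), 10.084782600402832), np.float64(0.058553460689646175), np.int64(299))
pos [ 0.6016 -0.2915  0.1575] yaw -6.32 -> shift [0.0013 0.0026 0.1375] turn -0.0004 deg -0.0 tilt [-1.1e-03  1.0e-04 -1.0e+00] t 8.8
```

The riser is now within about 0.2 mm in y and about 1.2 mm in x. Next is the block at top (434,163), natural wood with its marker to the left, already confirmed.

>>> jog_arm([
  [0, 0.001, 0.002, 0.05, 0],
  [0, 0.001, 0.002, 0.1, 0],
  [0, 0.001, 0.002, 0.13, 0],
  [0, 0.001, 0.002, 0.137, 0],
  [0, 0.001, 0.002, 0.137, 0],
  [0, 0.001, 0.002, 0.137, 0],
])

```text
t: 9.4
position: [0.6048, -0.2918, 0.0233]
eef_rot: [0.999, -0.053, 0.002, 0.0]
contact_force: [0.9, -0.4, 0.7]
finger_gap: 0.997
```

```bash
python3 - <<'E'
from h import *
s=env.state(); print(s['finger_gap'],s['contact_force'])
go(.6025,-.2942,.02,-6.3)
E
```

```text
0.9966615331538412 [ 0.90520287 -0.40767715  0.69260472]
pos [ 0.6048 -0.2918  0.0233] yaw -6.09 -> shift [-0.002   0.0027  0.0033] turn 0.0037 deg 0.2 tilt [ 3.e-03 -9.e-04 -1.e+00] t 9.4
```

>>> jog_arm([
  [0, -0.002, 0.002, 0.002, 0],
  [0, -0.002, 0.002, 0.002, 0],
  [0, -0.002, 0.002, 0.002, 0],
  [1, -0.002, 0.002, 0.002, 0],
  [1, -0.002, 0.002, 0.002, 0],
  [1, -0.002, 0.002, 0.002, 0],
  [1, -0.002, 0.002, 0.002, 0],
  [1, -0.002, 0.002, 0.002, 0],
])

```text
t: 10.2
position: [0.6015, -0.2942, 0.02]
eef_rot: [0.999, -0.054, 0.001, 0.0]
contact_force: [-0.9, 0.2, 5.4]
finger_gap: 0.692
```

```bash
python3 - <<'E'
from h import *
s=env.state(); print(s['finger_gap'],s['contact_force'])
go(.6025,-.2942,.02,-6.3)
go(.546,-.0467,.17,11.5)
E
```

```text
0.6917356523251755 [-0.92631788  0.19683704  5.44026549]
pos [ 0.6015 -0.2942  0.02  ] yaw -6.15 -> shift [ 0.001  -0.0001 -0.    ] turn 0.0026 deg 0.2 tilt [ 1.1e-03 -7.0e-04 -1.0e+00] t 10.2
pos [ 0.6015 -0.2942  0.02  ] yaw -6.15 -> shift [-0.0815 -0.2401 -0.1502] turn -0.308 deg -17.6 tilt [ 1.1e-03 -7.0e-04 -1.0e+00] t 10.2
```

>>> jog_arm([
  [1, 0, 0, -0.04, 0],
  [1, 0, 0, -0.08, 0],
  [1, 0, 0, -0.12, 0],
  [1, -0.01, -0.03, -0.15, -0.1],
  [1, -0.025, -0.07, -0.15, -0.2],
  [1, -0.04, -0.11, -0.15, -0.308],
  [1, -0.055, -0.15, -0.15, -0.308],
  [1, -0.068, -0.19, -0.15, -0.308],
  [1, -0.08, -0.23, -0.15, -0.308],
  [1, -0.0815, -0.24, -0.15, -0.308],
  [1, -0.0815, -0.24, -0.15, -0.308],
  [1, -0.0815, -0.24, -0.15, -0.308],
])

```text
t: 11.4
position: [0.5455, -0.0477, 0.1689]
eef_rot: [0.995, 0.1, -0.0, 0.0]
contact_force: [0.3, -0.6, -2.4]
finger_gap: 0.696
```

```bash
python3 - <<'E'
from h import *
s=env.state(); print(s['finger_gap'],s['contact_force'])
p,d=cap('side'); cv2.imwrite('pics/s5.png',cv2.resize(p[130:250,270:380,::-1],None,fx=5,fy=5))
go(.5458,-.0467,.081,11.5)
E
```

```text
0.6964580838289254 [ 0.34912584 -0.62906964 -2.42048646]
pos [ 0.5456 -0.0484  0.1689] yaw 11.37 -> shift [ 0.0006 -0.0017  0.0879] turn -0.0023 deg -0.1 tilt [-6.e-04 -1.e-03 -1.e+00] t 11.45
```

View pics/s5.png

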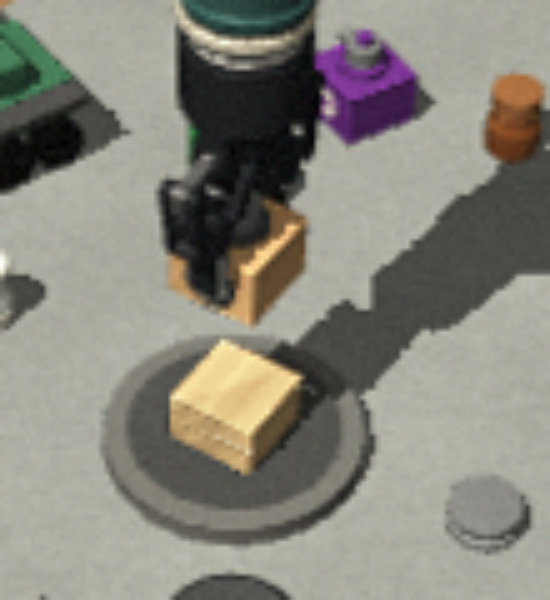

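The block is held level above the riser, and its marked face is under the +y (left) finger. Descending to about 3 mm above and rechecking.

>>> jog_arm([
  [1, 0.0005, -0.0015, 0.045, 0],
  [1, 0.0005, -0.0015, 0.08, 0],
  [1, 0.0005, -0.0015, 0.088, 0],
  [1, 0.0005, -0.0015, 0.088, 0],
  [1, 0.0005, -0.0015, 0.088, 0],
])

```text
t: 11.95
position: [0.5467, -0.0461, 0.082]
eef_rot: [0.995, 0.099, 0.001, 0.0]
contact_force: [-0.1, 0.3, -2.0]
finger_gap: 0.694
```

```bash
python3 - <<'E'
from h import *
s=env.state(); print(s['finger_gap'],s['contact_force'])
go(.5458,-.0467,.078,11.5)
E
```

```text
0.6936560739109668 [-0.0749417   0.33551831 -2.04356399]
pos [ 0.5467 -0.0461  0.082 ] yaw 11.4 -> shift [-0.001   0.0004  0.004 ] turn -0.0017 deg -0.1 tilt [ 1.4e-03 -4.0e-04 -1.0e+00] t 11.95
```

>>> jog_arm([
  [1, -0.001, 0.0005, 0.002, 0],
  [1, -0.001, 0.0005, 0.0045, 0],
  [1, -0.001, 0.0005, 0.0045, 0],
  [0, -0.001, 0.0005, 0.0045, 0],
  [0, -0.001, 0.0005, 0.0045, 0],
  [0, -0.001, 0.0005, 0.0045, 0],
  [0, -0.001, 0.0005, -0.04, 0],
  [0, -0.001, 0.0005, -0.09, 0],
  [0, -0.001, 0.0005, -0.14, 0],
  [0, -0.01, -0.045, -0.15, 0],
  [0, -0.018, -0.09, -0.16, 0],
  [0, -0.025, -0.13, -0.16, 0],
])

```text
t: 13.15
position: [0.4954, 0.0795, 0.2432]
eef_rot: [0.995, 0.1, 0.002, -0.0]
contact_force: [0.4, 0.5, 0.0]
finger_gap: 1.0
```

```bash
python3 - <<'E'
from h import *
p,d=cap('side'); q,d=cap('top')
a=cv2.resize(p[150:250,270:360,::-1],None,fx=4.4,fy=5,interpolation=cv2.INTER_CUBIC);b=cv2.resize(q[135:235,295:385,::-1],None,fx=4.4,fy=5,interpolation=cv2.INTER_CUBIC)
cv2.imwrite('pics/s6.png',np.hstack([a,b]))
go(.48,.15,.25,11)
E
```

```text
pos [0.4934 0.0835 0.242 ] yaw 12.04 -> shift [ 0.0008 -0.0678 -0.0078] turn 0.0182 deg 1.0 tilt [ 5.0e-04  2.3e-03 -1.0e+00] t 13.25
```

View pics/s6.png

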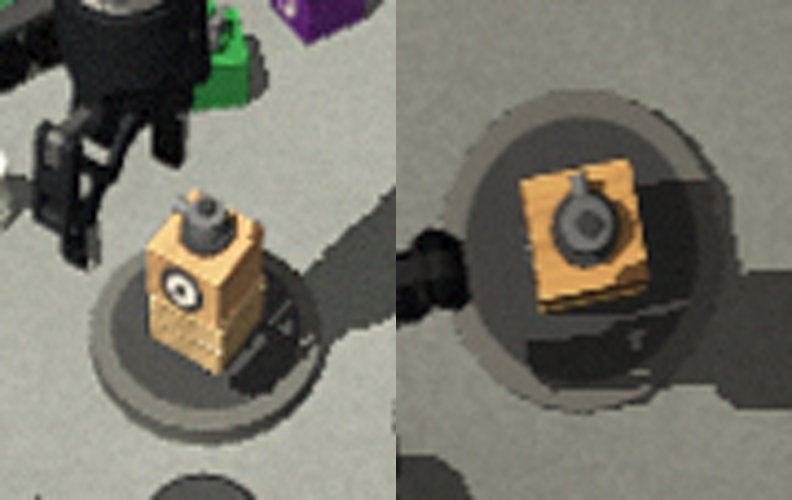

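The stack looks well aligned and the marker faces the mirror side (crop 182,290). Measuring the block's top against the foot.

```bash
python3 - <<'E'
from h import *
print(topface('top',(315,155,365,212),.102)); print(topface('side',(295,170,345,230),.102))
# four top corners along hull with lower edges by colour in side view: left and right silhouette of stack
p,d=load('side'); h=cv2.cvtColor(p,cv2.COLOR_RGB2HSV); m=cv2.inRange(h,(8,60,60),(28,255,255))
for r in range(196,226,2):
    xs=np.nonzero(m[r,295:340])[0]+295; print(r,xs.min() if len(xs) else 0,xs.max() if len(xs) else 0,end=' | ')
E
```

```text
(array([ 0.54729569, -0.0452606 ]), ((547.2929077148438, -45.028053283691406), (59.83349609375, 60.358646392822266), 10.841985702514648), np.float64(0.10164013813967332), np.int64(416))
(array([ 0.54280387, -0.04076404]), ((545.4221801757812, -43.31016159057617), (62.37089157104492, 65.93161010742188), 9.829270362854004), np.float64(0.10249876304366656), np.int64(195))
196 306 329 | 198 304 329 | 200 303 329 | 202 303 329 | 204 303 329 | 206 303 330 | 208 303 329 | 210 304 329 | 212 304 329 | 214 304 328 | 216 304 326 | 218 306 325 | 220 310 323 | 222 314 321 | 224 318 319 |
```

```bash
python3 - <<'E'
from h import *
p,d=load('top'); h=cv2.cvtColor(p,cv2.COLOR_RGB2HSV); m=(h[:,:,2]>140)&(h[:,:,1]<60); m[:, :215]=0; m[:,245:]=0; m[:108]=0;m[163:]=0
rows=[];g=p.astype(float).mean(2)
for r in range(108,163):
    xs=np.nonzero(m[r])[0]
    if len(xs)<8: continue
    # subpixel edges at half level
    prof=g[r,210:250]; lv=(np.median(prof[:8])+g[r,xs].mean())/2
    k=xs[0]-210; L=k-(prof[k]-lv)/(prof[k]-prof[k-1])
    k=xs[-1]-210; Rr=k+(prof[k]-lv)/(prof[k]-prof[k+1])
    rows.append((210+(L+Rr)/2,r,Rr-L))
rows=np.array(rows); W=plane('top',rows[:,:2],.008)[:,:2]
f=cv2.fitLine((W*1000).astype(np.float32),cv2.DIST_HUBER,0,.01,.01).ravel(); s=f[:2]*np.sign(f[0])
print('rail ang',np.degrees(np.arctan2(s[1],s[0])),f[2:],'y at x=546',f[3]+(546-f[2])*s[1]/s[0],rows[::12,2])
# camera body
x0,y0,x1,y1=205,60,245,110; vv,uu=np.mgrid[y0:y1,x0:x1]; P=deproj('top',np.c_[uu.ravel(),vv.ravel()],d[y0:y1,x0:x1].ravel())
k=(P[:,2]>.06)&(P[:,2]<.2); print('cam',k.sum(),np.percentile(P[k,2],[5,50,95])); C=P[k]; 
print(cv2.minAreaRect((C[:,:2]*1000).astype(np.float32)),C.mean(0))
t=C[C[:,2]>np.percentile(C[:,2],50)-.004]; print(cv2.minAreaRect((t[:,:2]*1000).astype(np.float32)),t.mean(0),len(t))
go(.4818,.2495,.20,-9)
E
```

```text
rail ang 2.4013212 [688.4732  240.09088] y at x=546 234.1162 [ 10.16211923  10.54100186  10.95406712 -12.35989215]
cam 549 [0.07218151 0.09954344 0.10364856]
((786.3298950195312, 242.58560180664062), (81.24876403808594, 44.64516830444336), 1.734373688697815) [0.77716622 0.23971128 0.09498684]
((776.99267578125, 242.427001953125), (59.342369079589844, 44.15283966064453), 2.0080041885375977) [0.78237047 0.24257653 0.10093469] 354
pos [0.4934 0.0835 0.242 ] yaw 12.04 -> shift [ 0.0233 -0.1646  0.0424] turn 0.3673 deg 21.0 tilt [ 5.0e-04  2.3e-03 -1.0e+00] t 13.25
```

>>> jog_arm([
  [0, 0.023, -0.165, 0.042, 0.367],
  [0, 0.023, -0.165, 0.042, 0.367],
  [0, 0.023, -0.165, 0.042, 0.367],
  [0, 0.023, -0.165, 0.042, 0.367],
  [0, 0.023, -0.165, 0.042, 0.367],
  [0, 0.023, -0.165, 0.042, 0.367],
])

```text
t: 13.85
position: [0.4848, 0.2438, 0.1986]
eef_rot: [0.997, -0.082, -0.0, 0.001]
contact_force: [-0.3, -0.9, 0.4]
finger_gap: 0.995
```

```bash
python3 - <<'E'
from h import *
p,d=cap('side'); cv2.imwrite('pics/s7.png',cv2.resize(p[150:310,160:320,::-1],None,fx=3.7,fy=3.7))
go(.4818,.2495,.126,-9)
E
```

```text
pos [0.4854 0.2427 0.1989] yaw -9.57 -> shift [-0.0046 -0.0062  0.0729] turn -0.0099 deg -0.6 tilt [-4.0e-04 -1.1e-03 -1.0e+00] t 13.9
```

View pics/s7.png

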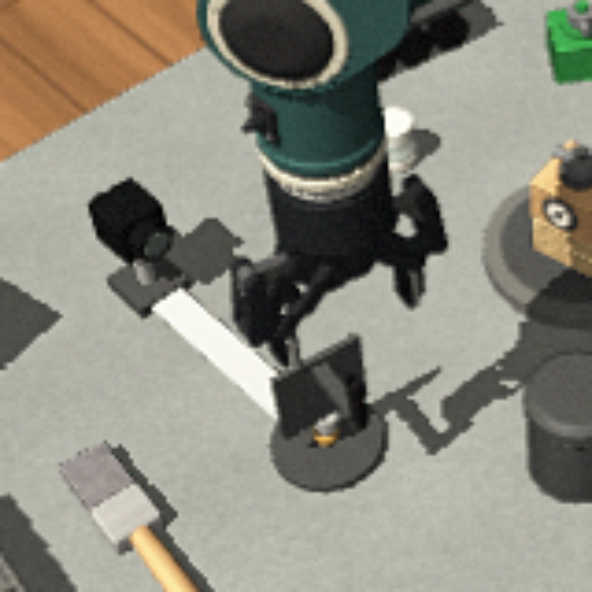

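The mirror is at crop (320,385). The crank and pin stand on its near side, and the gripper is above and clear of them. I'll correct by a few mm and lower partway to check against the pin.

>>> jog_arm([
  [0, -0.004, -0.006, 0.03, 0],
  [0, -0.004, -0.006, 0.03, 0],
  [0, -0.004, -0.006, 0.03, 0],
  [0, -0.004, -0.006, 0.03, 0],
])

```text
t: 14.3
position: [0.4831, 0.2496, 0.1704]
eef_rot: [0.996, -0.084, 0.001, -0.0]
contact_force: [0.0, 0.4, -0.5]
finger_gap: 1.003
```

```bash
python3 - <<'E'
from h import *
p,d=cap('side'); print(proj('side',[[.4818,.2495,.154],[.4818,.2495,.111]]))
cv2.imwrite('pics/s8.png',cv2.resize(p[190:280,210:290,::-1],None,fx=7,fy=6.5,interpolation=cv2.INTER_CUBIC))
go(.4818,.2495,.126,-9)
E
```

```text
[[255.15702014 253.46662433]
 [256.59514529 263.24275919]]
pos [0.4831 0.2498 0.1705] yaw -9.6 -> shift [-0.0013  0.0006  0.0445] turn -0.0106 deg -0.6 tilt [ 1.9e-03  6.0e-04 -1.0e+00] t 14.35
```

View pics/s8.png

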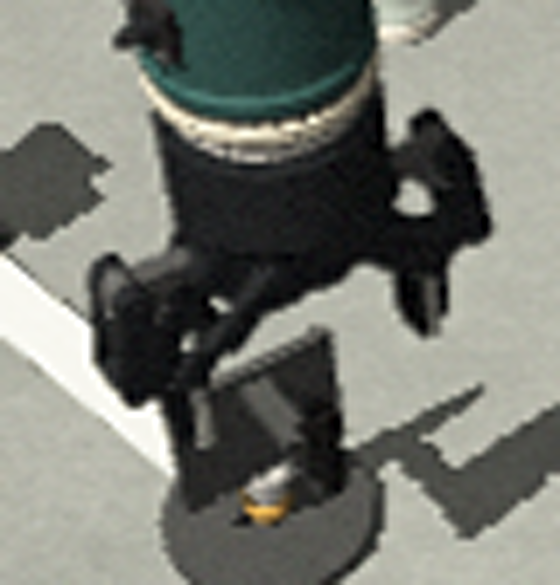

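The pin is at crop (320,415–485), just where it was predicted, midway between the fingertips. Lowering and closing.

>>> jog_arm([
  [0, -0.001, 0, 0.025, 0],
  [0, -0.001, 0, 0.044, 0],
  [0, -0.001, 0, 0.044, 0],
  [0.5, -0.001, 0, 0.044, 0],
  [1, -0.001, 0, 0.044, 0],
  [1, -0.001, 0, 0.044, 0],
  [1, -0.001, 0, 0.044, 0],
  [1, -0.001, 0, 0.044, 0],
  [1, -0.001, 0, 0.044, 0],
  [1, -0.001, 0, 0.044, 0],
])

```text
t: 15.35
position: [0.4812, 0.2505, 0.1258]
eef_rot: [0.997, -0.083, 0.0, 0.0]
contact_force: [-1.2, -1.2, 5.8]
finger_gap: 0.122
```

```bash
python3 - <<'E'
from h import *
s=env.state(); print(s['finger_gap'],s['contact_force'],s['moment'])
p,d=cap('top'); cv2.imwrite('pics/t9.png',cv2.resize(p[130:230,170:280,::-1],None,fx=6,fy=6,interpolation=cv2.INTER_CUBIC))
go(.4818,.2495,.126,-9)
M=np.array([.546,.2393])
for th in(-9,-21,-33,-45): n=np.array([np.cos(np.radians(th)),np.sin(np.radians(th))]); go(*(M-.065*n),.126,th)
E
```

```text
0.12220711150928189 [-1.20211188 -1.19750815  5.79108591] [-0.33777525  0.34914779 -0.02416179]
pos [0.4812 0.2505 0.1258] yaw -9.54 -> shift [ 0.0007  0.0009 -0.0002] turn -0.0093 deg -0.5 tilt [ 3.e-04 -1.e-04 -1.e+00] t 15.4
pos [0.4812 0.2505 0.1258] yaw -9.54 -> shift [ 0.0008  0.0009 -0.0002] turn -0.0093 deg -0.5 tilt [ 3.e-04 -1.e-04 -1.e+00] t 15.4
pos [0.4812 0.2505 0.1258] yaw -9.54 -> shift [ 0.002  -0.0126 -0.0002] turn 0.2001 deg 11.5 tilt [ 3.e-04 -1.e-04 -1.e+00] t 15.4
pos [0.4812 0.2505 0.1258] yaw -9.54 -> shift [ 0.0061 -0.0256 -0.0002] turn 0.4095 deg 23.5 tilt [ 3.e-04 -1.e-04 -1.e+00] t 15.4
pos [0.4812 0.2505 0.1258] yaw -9.54 -> shift [ 0.0128 -0.0374 -0.0002] turn 0.619 deg 35.5 tilt [ 3.e-04 -1.e-04 -1.e+00] t 15.4
```

View pics/t9.png

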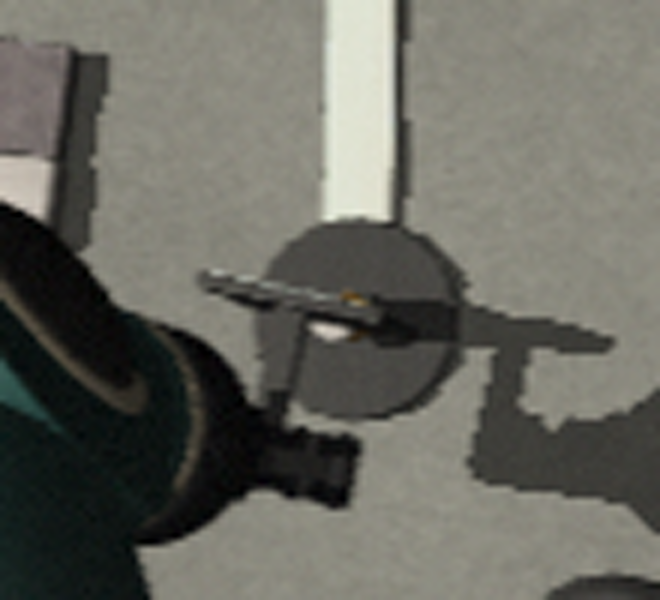

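The pin is gripped, and the top view shows the mirror edge clearly at crop (200,280)–(385,310). Turning along the arc in steps.

>>> jog_arm([
  [1, 0.0005, -0.006, 0, 0.1],
  [1, 0.001, -0.0125, 0, 0.2],
  [1, 0.001, -0.0125, 0, 0.2],
  [1, 0.001, -0.0125, 0, 0.2],
])

```text
t: 15.8
position: [0.4848, 0.2628, 0.1258]
eef_rot: [0.984, -0.181, 0.001, -0.0]
contact_force: [1.5, -0.7, 5.6]
finger_gap: 0.118
```

```bash
cat >> h.py <<'E'
def edge():
    p,d=load('top'); x0,y0,x1,y1=195,160,262,205
    vv,uu=np.mgrid[y0:y1,x0:x1]; uv=np.c_[uu.ravel(),vv.ravel()]; P=deproj('top',uv,d[y0:y1,x0:x1].ravel())
    k=(P[:,2]>.1125)&(P[:,2]<.122); W=plane('top',uv[k],.117)[:,:2]
    W=W[np.hypot(W[:,0]-.546,W[:,1]-.239)<.045]
    f=cv2.fitLine((W*1000).astype(np.float32),cv2.DIST_HUBER,0,.01,.01).ravel()
    a=np.degrees(np.arctan2(f[1],f[0]))%180-90
    print('edge n',len(W),'normal deg',round(a,2),'pt',f[2:],'rect',cv2.minAreaRect((W*1000).astype(np.float32)))
E
python3 - <<'E'
from h import *
s=env.state(); print(s['finger_gap'],s['contact_force'],s['moment'])
cap('top');edge()
M=np.array([.546,.2393])
for th in(-21,-33,-45): n=np.array([np.cos(np.radians(th)),np.sin(np.radians(th))]); go(*(M-.065*n),.126,th)
E
```

```text
0.11808604420428045 [ 1.53217282 -0.74433373  5.58477206] [-0.25887961 -0.05828438  0.04582627]
edge n 93 normal deg -20.76 pt [542.72906 239.42867] rect ((531.7951049804688, 243.72320556640625), (74.60993194580078, 30.88076400756836), 69.94149780273438)
pos [0.4848 0.2627 0.1258] yaw -20.82 -> shift [ 0.0006 -0.0001 -0.0002] turn 0.0031 deg 0.2 tilt [ 1.4e-03  4.0e-04 -1.0e+00] t 15.85
pos [0.4848 0.2627 0.1258] yaw -20.82 -> shift [ 0.002  -0.0136 -0.0002] turn 0.2125 deg 12.2 tilt [ 1.4e-03  4.0e-04 -1.0e+00] t 15.85
pos [0.4848 0.2627 0.1258] yaw -20.82 -> shift [ 0.0063 -0.0265 -0.0002] turn 0.4219 deg 24.2 tilt [ 1.4e-03  4.0e-04 -1.0e+00] t 15.85
```

>>> jog_arm([
  [1, 0.001, -0.0068, 0, 0.106],
  [1, 0.002, -0.0136, 0, 0.212],
  [1, 0.004, -0.02, 0, 0.317],
  [1, 0.006, -0.0265, 0, 0.422],
  [1, 0.006, -0.0265, 0, 0.422],
  [1, 0.006, -0.0265, 0, 0.422],
])

```text
t: 16.45
position: [0.4997, 0.2854, 0.1258]
eef_rot: [0.924, -0.382, 0.001, -0.0]
contact_force: [1.1, -1.2, 6.5]
finger_gap: 0.122
```

```bash
python3 - <<'E'
from h import *
s=env.state(); print(s['finger_gap'],s['contact_force'],s['moment'])
for i in range(2): p,d=cap('top');edge()
cv2.imwrite('pics/t10.png',cv2.resize(p[60:240,170:390,::-1],None,fx=3.3,fy=3.3,interpolation=cv2.INTER_CUBIC))
go(.5,.285,.126,-45)
cap('side')
print(topface('top',(315,155,365,212),.102)); print(topface('side',(295,170,345,230),.102))
# circle centre from pin positions with r=65
from scipy.optimize import least_squares
Q=np.array([[.4812,.2505],[.4848,.2628],s['position'][:2]])
print(least_squares(lambda c:np.hypot(*(Q-c).T)-.065,[.546,.239]).x, s['position'])
# rail from first-type mask
h=cv2.cvtColor(p,cv2.COLOR_RGB2HSV); m=((h[:,:,2]>110)&(h[:,:,1]<60)).astype(np.uint8)
print([ (r,p[r,221:240].mean(1).astype(int).tolist()) for r in (112,135,158)])
E
```

```text
0.12197298525265939 [ 1.05243757 -1.19358074  6.49961393] [-0.23169825 -0.09441214  0.15845338]
edge n 96 normal deg -43.49 pt [542.87775 240.47163] rect ((543.1502685546875, 240.77774047851562), (53.099666595458984, 52.02815628051758), 2.0816800594329834)
edge n 95 normal deg -43.58 pt [543.0902  240.65535] rect ((537.7342529296875, 245.91934204101562), (74.3404541015625, 21.578899383544922), 46.48863220214844)
pos [0.4997 0.2853 0.1258] yaw -44.88 -> shift [ 0.0004  0.     -0.0002] turn 0.0021 deg 0.1 tilt [ 1.6e-03  1.0e-04 -1.0e+00] t 16.55
(array([ 0.54726292, -0.0455391 ]), ((547.3366088867188, -45.355228424072266), (59.8357048034668, 59.98503112792969), 11.136204719543457), np.float64(0.10169572942726379), np.int64(417))
(array([ 0.54311623, -0.03997391]), ((546.3919067382812, -42.37481689453125), (61.33621597290039, 66.9548110961914), 11.110696792602539), np.float64(0.10263561387351261), np.int64(189))
[0.54519879 0.23892345] [0.49974285 0.28541104 0.12576063]
[(112, [131, 130, 128, 141, 194, 219, 219, 220, 216, 220, 220, 218, 219, 217, 196, 124, 55, 103, 132]), (135, [135, 136, 132, 174, 213, 220, 221, 222, 219, 220, 222, 220, 218, 219, 166, 56, 56, 103, 133]), (158, [142, 137, 128, 181, 221, 221, 220, 221, 220, 221, 221, 219, 218, 197, 130, 60, 58, 106, 137])]
```

View pics/t10.png

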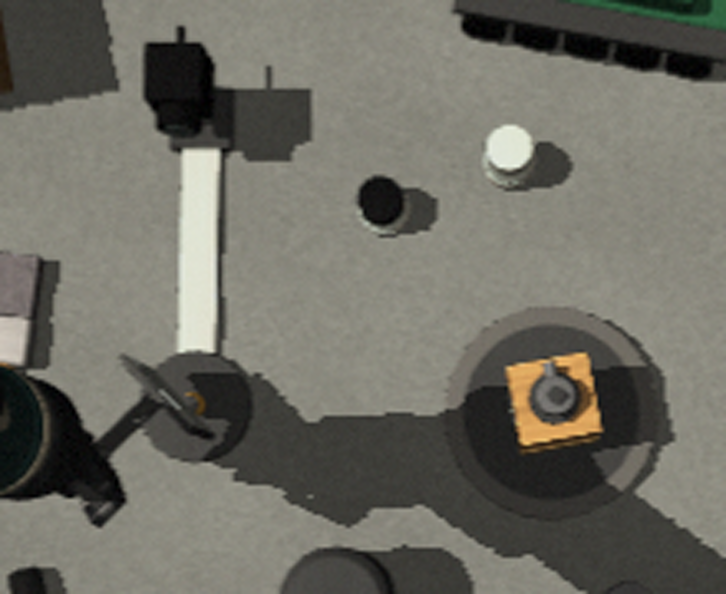

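The mirror edge, seen from above, is now at about 45°. I'll cross-check its angle with a plane fit of the mirror's back in the side-view depth, and refine the rail direction and disc centre.

```bash
python3 - <<'E'
from h import *
W=plane('top',[[230.2,112],[229.63,135],[229.4,158]],.008)[:,:2]; print('rail',W, np.degrees(np.arctan2(*(W[0]-W[2])[::-1])))
p,d=load('side'); x0,y0,x1,y1=215,215,285,300
vv,uu=np.mgrid[y0:y1,x0:x1]; uv=np.c_[uu.ravel(),vv.ravel()]; P=deproj('side',uv,d[y0:y1,x0:x1].ravel())
k=(P[:,2]>.048)&(P[:,2]<.113)&(np.hypot(P[:,0]-.545,P[:,1]-.239)<.045); A=P[k]; u=uv[k]
best=None;rng=np.random.default_rng(0)
for _ in range(500):
    i=rng.choice(len(A),3,False); n=np.cross(A[i[1]]-A[i[0]],A[i[2]]-A[i[0]]); n/=np.linalg.norm(n)+1e-12
    c=abs((A-A[i[0]])@n)<.003
    if best is None or c.sum()>best.sum(): best=c
B=A[best]
# vertical plane fit: horizontal normal
n=np.linalg.svd(B-B.mean(0))[2][2]; n*=np.sign(n[0])
l=np.linalg.svd(B[:,:2]-B[:,:2].mean(0))[2][1]; l*=np.sign(l[0])
print('plane',len(A),best.sum(),n,np.degrees(np.arctan2(n[1],n[0])),'vert',np.degrees(np.arctan2(l[1],l[0])),B.mean(0))
cv2.imwrite('pics/s11.png',cv2.resize(p[210:300,210:300,::-1],None,fx=6.5,fy=6.5,interpolation=cv2.INTER_CUBIC))
q,_=load('top'); cv2.imwrite('pics/t11.png',cv2.resize(q[155:205,195:255,::-1],None,fx=12,fy=12,interpolation=cv2.INTER_CUBIC))
E
```

```text
rail [[0.73626755 0.24131897]
 [0.67394902 0.24065751]
 [0.61210517 0.23907723]] 1.0343545225791089
plane 81 79 [ 0.70158027 -0.7125734  -0.00492816] -45.44538815156973 vert -45.576451907395864 [0.53033173 0.22972497 0.07182211]
```

View pics/s11.png

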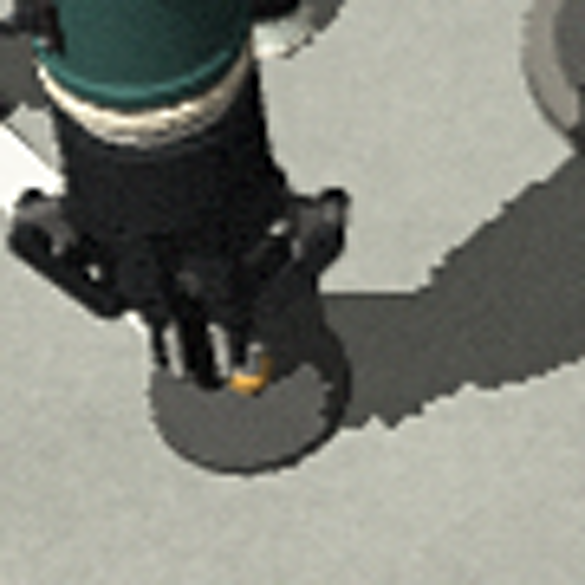

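View pics/t11.png

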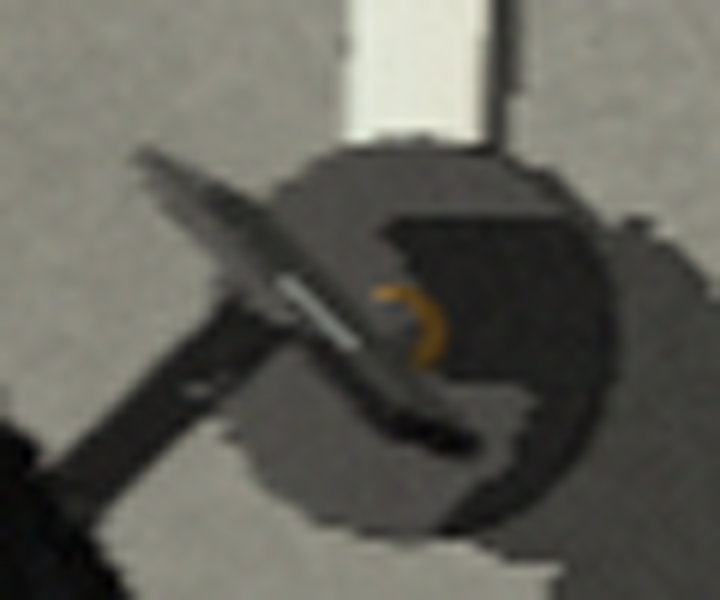

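```bash
python3 - <<'E'
from h import *
A=plane('top',[[207.1,167.3],[234.5,191.5]],.117)[:,:2]; v=A[0]-A[1]; print(A,np.linalg.norm(v),'edge normal',np.degrees(np.arctan2(v[1],v[0]))-90)
B=plane('top',[[195+75/12,155+485/12],[195+255/12,155+305/12]],.110)[:,:2]; v=B[1]-B[0]; print('bar',np.degrees(np.arctan2(v[1],v[0])))
# full edge by brightness-independent: points z>.100, top-most line (front side) 
p,d=load('top'); x0,y0,x1,y1=200,160,240,197
vv,uu=np.mgrid[y0:y1,x0:x1]; uv=np.c_[uu.ravel(),vv.ravel()]; P=deproj('top',uv,d[y0:y1,x0:x1].ravel()); z=P[:,2].reshape(vv.shape)
F=[]
for c in range(x0,x1):   # first row (from the front) with z>.105
    r=np.nonzero((z[:,c-x0]>.108)&(z[:,c-x0]<.125))[0]
    if len(r): F.append((c,y0+r[0]-.5))
F=np.array(F); W=plane('top',F,.117)[:,:2]; W=W[(np.hypot(W[:,0]-.5455,W[:,1]-.239)<.035)]
f=cv2.fitLine((W*1000).astype(np.float32),cv2.DIST_HUBER,0,.01,.01).ravel(); print('front edge',len(W),np.degrees(np.arctan2(f[1],f[0]))%180-90,f[2:],'dist of M',(np.array([545.5,239])-f[2:])@[-f[1],f[0]])
E
```

```text
[[0.57046123 0.26520454]
 [0.51433092 0.19836869]] 0.08727910235059445 edge normal -40.02432890863042
bar -43.10939239176982
front edge 21 -42.451862 [543.4883  234.38179] dist of M 1.6328194104371505
```

The estimates differ by about 2°: pin arc −45.6, side plane −45.5, top edge −43.5. A longer arc will fix the swivel axis in the robot frame, so I'll swing further and come back while recording positions.

```bash
python3 - <<'E'
from h import *
M=np.array([.5452,.2389])
for th in(-45.6,-55,-65,-72): n=np.array([np.cos(np.radians(th)),np.sin(np.radians(th))]); go(*(M-.065*n),.1258,th+.7)
E
```

```text
pos [0.4997 0.2853 0.1258] yaw -44.89 -> shift [ 0.     -0.0001 -0.    ] turn 0.0002 deg 0.0 tilt [ 1.5e-03  3.0e-04 -1.0e+00] t 16.6
pos [0.4997 0.2853 0.1258] yaw -44.89 -> shift [ 0.001  -0.0107 -0.    ] turn 0.1643 deg 9.4 tilt [ 1.5e-03  3.0e-04 -1.0e+00] t 16.6
pos [0.4997 0.2853 0.1258] yaw -44.89 -> shift [ 0.004  -0.0216 -0.    ] turn 0.3388 deg 19.4 tilt [ 1.5e-03  3.0e-04 -1.0e+00] t 16.6
pos [0.4997 0.2853 0.1258] yaw -44.89 -> shift [ 0.0072 -0.0289  0.    ] turn 0.461 deg 26.4 tilt [ 1.5e-03  3.0e-04 -1.0e+00] t 16.6
```

>>> jog_arm([
  [1, 0.0005, -0.005, 0, 0.08],
  [1, 0.001, -0.0107, 0, 0.164],
  [1, 0.0025, -0.016, 0, 0.25],
  [1, 0.004, -0.0216, 0, 0.339],
  [1, 0.0055, -0.025, 0, 0.4],
  [1, 0.007, -0.029, 0, 0.461],
  [1, 0.007, -0.029, 0, 0.461],
  [1, 0.007, -0.029, 0, 0.461],
])

```text
t: 17.4
position: [0.5253, 0.3011, 0.1257]
eef_rot: [0.813, -0.583, 0.0, -0.0]
contact_force: [-0.6, 1.6, 9.0]
finger_gap: 0.122
```

```bash
python3 - <<'E'
from h import *
from scipy.optimize import least_squares
s=env.state(); print(s['finger_gap'],s['contact_force'],s['moment'],s['position'],yaw())
cap('top');cap('side');edge()
Q=np.array([[.4812,.2505],[.4848,.2628],[.4997,.2854],s['position'][:2]])
for f in (0,1):
    r=least_squares(lambda c:np.hypot(*(Q-c[:2]).T)-(c[2] if f else .065),[.546,.239,.065],method='trf'); c=r.x
    print(c, np.round(r.fun*1000,2),'normals',np.degrees(np.arctan2(c[1]-Q[:,1],c[0]-Q[:,0])))
E
```

```text
0.12221230832225595 [-0.59656102  1.58845693  9.02652516] [0.02610331 0.02558832 0.15867539] [0.52530624 0.30114993 0.12573855] -71.29654350418
edge n 109 normal deg -69.88 pt [543.27563 241.5068 ] rect ((539.07373046875, 255.65589904785156), (74.06739044189453, 39.04909896850586), 21.114837646484375)
[0.5453145  0.23922723 0.065     ] [ 0.1  -0.06 -0.1   0.07] normals [ -9.97196175 -21.28286175 -45.34847779 -72.09348372]
[0.54635862 0.23831211 0.06627481] [ 0.01 -0.02  0.01 -0.  ] normals [-10.59472362 -21.69256273 -45.26236275 -71.47775256]
```

```bash
cat >> h.py <<'E'
def edge2():
    p,d=load('top'); x0,y0,x1,y1=195,155,265,210
    vv,uu=np.mgrid[y0:y1,x0:x1]; uv=np.c_[uu.ravel(),vv.ravel()]; P=deproj('top',uv,d[y0:y1,x0:x1].ravel())
    k=(P[:,2]>.1135)&(P[:,2]<.122); W=plane('top',uv[k],.117)[:,:2]*1000
    W=W[np.hypot(W[:,0]-545.5,W[:,1]-239)<45]; best=None; rng=np.random.default_rng(1)
    for _ in range(800):
        i=rng.choice(len(W),2,False); v=W[i[1]]-W[i[0]]; v/=np.hypot(*v)+1e-9; c=abs((W-W[i[0]])@[-v[1],v[0]])<4
        if best is None or c.sum()>best.sum(): best=c
    B=W[best]; v=np.linalg.svd(B-B.mean(0))[2][0]; t=(B-B.mean(0))@v
    print('edge2',len(W),len(B),'normal',np.degrees(np.arctan2(v[1],v[0]))%180-90,'mean',B.mean(0),'len',np.ptp(t),'mid',B.mean(0)+v*(t.max()+t.min())/2, 'perp sd',((B-B.mean(0))@[-v[1],v[0]]).std())
E
python3 - <<'E'
from h import *
edge2()
M=np.array([.5458,.2388]); th=-45
n=np.array([np.cos(np.radians(th)),np.sin(np.radians(th))]); print(M-.0657*n); go(.4996,.2852,.1258,-44.9)
for P in ([.4997,.2854],): print(P)
E
```

```text
edge2 96 91 normal -71.0727630001997 mean [544.20150509 242.26397371] len 73.21724218441679 mid [544.59067563 242.39742329] perp sd 2.1114212506899728
[0.49934308 0.28525692]
pos [0.5252 0.3011 0.1257] yaw -71.31 -> shift [ 0.0069  0.0294 -0.0001] turn -0.4609 deg -26.4 tilt [ 6.e-04  6.e-04 -1.e+00] t 17.5
[0.4997, 0.2854]
```

With crank-bar points rejected, the edge now agrees with the pin: −71.1 against −71.5. Returning to the target.

>>> jog_arm([
  [1, 0.0005, 0.0065, 0, -0.1],
  [1, 0.001, 0.0125, 0, -0.19],
  [1, 0.0025, 0.0185, 0, -0.28],
  [1, 0.0045, 0.024, 0, -0.37],
  [1, 0.0065, 0.0295, 0, -0.461],
  [1, 0.0065, 0.0295, 0, -0.461],
  [1, 0.0065, 0.0295, 0, -0.461],
  [1, 0.0065, 0.0295, 0, -0.461],
])

```text
t: 18.3
position: [0.4993, 0.285, 0.1257]
eef_rot: [0.924, -0.382, 0.0, -0.0]
contact_force: [-0.1, -0.4, 8.7]
finger_gap: 0.123
```

```bash
python3 - <<'E'
from h import *
s=env.state(); print(s['finger_gap'],s['contact_force'],s['moment'],s['position'],yaw())
for i in range(3): cap('top'); edge2()
P=s['position'][:2]
for M in ([.5453,.2392],[.5464,.2383]):
    n=np.degrees(np.arctan2(M[1]-P[1],M[0]-P[0])); r=2*n-1.0; D=np.array([np.cos(np.radians(r)),np.sin(np.radians(r))])
    mk=np.array([.5411,-.0161])-M; print('normal',n,'miss mm',1000*(D[0]*mk[1]-D[1]*mk[0]))
E
```

```text
0.12338049722954106 [-0.12143165 -0.39122253  8.74660238] [-0.15954463 -0.07431062  0.05162486] [0.49933586 0.28500983 0.12572836] -44.93492158745939
edge2 84 84 normal -43.0060080594119 mean [542.23732952 239.64615823] len 74.35080439431917 mid [543.22199463 240.70186031] perp sd 2.086012416698678
edge2 92 91 normal -43.087422354208485 mean [542.30648225 239.67921912] len 74.34693220041399 mid [543.24539043 240.68299986] perp sd 2.048938792454528
edge2 91 91 normal -43.29253320313421 mean [543.17423685 240.62002674] len 74.33999598705708 mid [543.2416712  240.69160502] perp sd 2.076672969102477
normal -44.903661850795054 miss mm -0.6024085035441795
normal -44.783517717940434 miss mm -2.7820775223166248
```

```bash
cat >> h.py <<'E'
def sideplane():
    p,d=load('side'); x0,y0,x1,y1=215,205,295,300
    vv,uu=np.mgrid[y0:y1,x0:x1]; uv=np.c_[uu.ravel(),vv.ravel()]; P=deproj('side',uv,d[y0:y1,x0:x1].ravel())
    k=(P[:,2]>.046)&(P[:,2]<.115)&(np.hypot(P[:,0]-.545,P[:,1]-.239)<.045); A=P[k]; best=None; rng=np.random.default_rng(0)
    for _ in range(800):
        i=rng.choice(len(A),3,False); n=np.cross(A[i[1]]-A[i[0]],A[i[2]]-A[i[0]]); n/=np.linalg.norm(n)+1e-12
        if abs(n[2])>.15: continue
        c=abs((A-A[i[0]])@n)<.003
        if best is None or c.sum()>best.sum(): best=c
    B=A[best]; l=np.linalg.svd(B[:,:2]-B[:,:2].mean(0))[2]; n=l[1]*np.sign(l[1][0]); t=(B[:,:2]-B[:,:2].mean(0))@l[0]
    sd=((B[:,:2]-B[:,:2].mean(0))@l[1]).std()
    print('side plane',len(A),len(B),np.degrees(np.arctan2(n[1],n[0])),'+-',np.degrees(sd/np.sqrt(len(B))/t.std()),B.mean(0),'span',np.ptp(t),np.ptp(B[:,2]))
E
python3 - <<'E'
from h import *
print('at -72'); sideplane()
cap('side'); print('now'); sideplane(); cap('side'); sideplane()
# side yaw calibration: vertical faces of the stack: +y face plane & foot via depth
p,d=load('side'); x0,y0,x1,y1=298,180,335,225
vv,uu=np.mgrid[y0:y1,x0:x1]; uv=np.c_[uu.ravel(),vv.ravel()]; P=deproj('side',uv,d[y0:y1,x0:x1].ravel()); A=P[(P[:,2]>.022)&(P[:,2]<.098)]
rng=np.random.default_rng(0)
for f in range(2):
    best=None
    for _ in range(800):
        i=rng.choice(len(A),3,False); n=np.cross(A[i[1]]-A[i[0]],A[i[2]]-A[i[0]]); n/=np.linalg.norm(n)+1e-12
        if abs(n[2])>.15: continue
        c=abs((A-A[i[0]])@n)<.003
        if best is None or c.sum()>best.sum(): best=c
    B=A[best]; l=np.linalg.svd(B[:,:2]-B[:,:2].mean(0))[2]; n=l[1]; a=np.degrees(np.arctan2(n[1],n[0]))%90
    off=[round(1000*float((B[(B[:,2]>z0)&(B[:,2]<z1)][:,:2].mean(0)-B[:,:2].mean(0))@n),2) for z0,z1 in((.022,.037),(.04,.057),(.06,.098))]
    print('stack face yaw mod 90',a,n,len(B),B.mean(0),'offs foot,riser,block',off); A=A[~best]
E
```

```text
at -72
side plane 189 183 -70.14546620652776 +- 0.33159922438573547 [0.53029897 0.23882272 0.07702189] span 0.0599240075278389 0.06832780358367208
now
side plane 78 73 -44.4769230200625 +- 0.5651852602990902 [0.52932646 0.22833472 0.0679408 ] span 0.05562354148335377 0.06744280038580386
side plane 78 73 -45.18421729222336 +- 0.6011180309592675 [0.52968912 0.22907723 0.06950843] span 0.05515565371533322 0.06668707733546186
stack face yaw mod 90 11.642432826230689 [-0.20180333  0.97942606] 247 [ 0.54145504 -0.01649162  0.06082236] offs foot,riser,block [-1.05, -0.39, 0.69]
stack face yaw mod 90 11.502097451891208 [0.97991741 0.19940381] 157 [ 0.5196546  -0.05416316  0.05947313] offs foot,riser,block [-0.75, -1.32, 1.08]
```

Side depth reads the stack faces at yaw 11.5–11.6° (foot 11.4°), with layer offsets of 2.4 mm or less. The mirror normal reads −44.8 (side) and −44.9 (pin), with −43.1 from the noisier top edge. The target is −45.0, so I'll nudge about 0.4° further.

>>> jog_arm([
  [1, 0, -0.0005, 0, 0.007],
  [1, 0, -0.0005, 0, 0.007],
  [1, 0, -0.0005, 0, 0.007],
  [1, 0, -0.0005, 0, 0.007],
])

```text
t: 18.95
position: [0.4997, 0.2854, 0.1257]
eef_rot: [0.923, -0.385, 0.0, -0.0]
contact_force: [0.7, -0.3, 9.0]
finger_gap: 0.123
```

```bash
python3 - <<'E'
from h import *
s=env.state(); print(s['finger_gap'],s['contact_force'],s['moment'],s['position'],s['joint_vel'])
P=s['position'][:2]
for M in ([.5453,.2392],[.5464,.2383]):
    n=np.degrees(np.arctan2(M[1]-P[1],M[0]-P[0])); r=2*n-1.0; D=np.array([np.cos(np.radians(r)),np.sin(np.radians(r))])
    mk=np.array([.5413,-.0163])-M; print('normal',n,'miss mm',1000*(D[0]*mk[1]-D[1]*mk[0]))
p,_=cap('top');q,_=cap('side'); sideplane(); edge2()
cv2.imwrite('pics/f1.png',np.vstack([p[50:300,120:520,::-1],q[100:300,120:520,::-1]]))
E
```

```text
0.12282622802983419 [ 0.74742607 -0.28255947  8.98931559] [-0.13359182 -0.01084547  0.15135649] [0.49973193 0.28538985 0.12572407] [-0.00047592 -0.00167934  0.000829   -0.00034979 -0.00123704 -0.00135018
 -0.00160287]
normal -45.38824628361393 miss mm 3.922595467020124
normal -45.257747803253835 miss mm 1.635267539273959
side plane 86 83 -44.571988126035635 +- 0.5139109992226989 [0.52961761 0.22927393 0.06999323] span 0.05756903866967742 0.06718642919289541
edge2 89 89 normal -43.58792436435212 mean [542.91463142 240.34213388] len 74.34041128214942 mid [543.2441714  240.68833103] perp sd 2.071231906692675
```

View pics/f1.png

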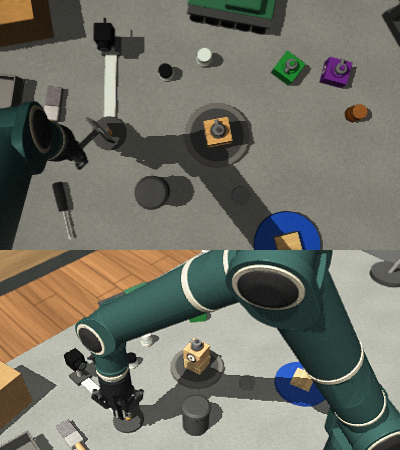

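The stack stands with its marker towards the mirror, the bystanders are where they were, and the pin is still gripped. Handing in.

```bash
python3 -c "
from workcell import env
print(env.hand_in())"
```

```text
the job is handed in; nothing more can be done
None
```

I stacked the riser on the foot plate and the block on the riser, with the marked face towards the mirror. I then turned the mirror by its pin and handed in at about 19 s, still gripping it. Nothing else on the bench looked moved in the last pictures.

**Stack:**
- **Squareness:** the block and foot both read about 11.5° yaw.
- **Alignment:** the block sits about 1–2 mm from the foot and up to about 2.4 mm from the riser. I re-seated the riser once to remove a 2 mm offset, but I left the block's offset alone.

**Mirror:** my target for the mirror's normal was −45.0°, and the final checks of it did not fully agree:

| Check | Mirror normal | Reflected line's distance from marker centre |
|---|---|---|
| Pin position on its fitted arc | −45.3° | 2–4 mm |
| Plane fit in the side depth picture | −44.6° ± 0.5° | about 4 mm |
| Mirror edge in the top view (noisiest) | −43.6° | about 12 mm |

All three put the line on the 36 mm marker. I trusted the pin and side readings more, because the top-edge reading is sensitive to errors of less than a pixel.

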